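# Drop rejected parts through the guarded trap of the reject box

## Robot

A 7-joint arm with a two-finger parallel gripper is mounted at the origin on a cart in front of the work surface, level with it; the furniture and walls round the work are solid. World frame = base frame: x ahead of the robot, y to its left, z up, the work surface at z = 0. Lengths are in m, angles in rad, forces in N, time in s.
With the tool pointing down it reaches from about 0.4 to 0.9 m from the base axis. Payload 5.5 kg.
Tool frame: the origin (TCP) lies midway between the tips of the shut fingers; the grasp point (between the pads) lies 19 mm behind it; z points along the fingers, y is the line along which they close (so a half turn about z gives the same grasp; the last joint's range is limited). The gripper opens to 92 mm and grips with 3 to 60 N. Pads are 19 mm wide; open, the fingers measure 130 mm over their backs; the gripper's body (75 mm by 190 mm) begins 47 mm behind the grasp point.
Start: joints at [1.367, 0.501, -0.427, 1.55, 0.221, 1.138, -0.21], TCP at [0.293, -0.58, 0.227] pointing down, gripper open.
Joint ranges: [-2.88, 2.88], [-0.31, 2.03], [-1.54, 1.56], [0.2, 2.42], [-1.41, 4.55], [0.19, 2.02], [-2.57, 2.57]. Speed limits (rad/s): [2.57, 2.57, 3.14, 3.14, 3.14, 3.14, 3.14].

## Interface

Orientations are given as a unit quaternion [w, x, y, z].
In Python, from rig import state, snapshot, job_done gives the robot as it stands.
- The arm moves only by the tool move_arm, never from a script. Its argument "series" is text: rows parted by semicolons, each of 7 numbers parted by spaces: the shift along the tool's x, y, z scaled (see below), then the turn, a rotation vector about the tool's x, y, z scaled (see below), then the closure, from 0 (fully open) to 1 (shut). A call has 1 to 5 rows; each row shifts and turns the commanded pose from where the row before left it, along the tool's axes as they then stand; what a row does not reach is not made up. The controller multiplies each number of a shift by 0.025 m and each number of a turn by 45 degrees. A row lasts 1/8 s, in which the tool goes at most 62.5 mm and 10.7 degrees, less where a joint would pass 70% of its speed; a pose out of reach is approached as far as the arm can. A call with a number of a shift or a turn outside -1 to 1 is refused whole. A call with a gripper value outside its range is refused whole. The fingers move at their own pace and stop on an object; the grip force is fixed at half the most. Time passes only in rows, so rows that do not move let the fingers close. It gives the time, the measured TCP pose, the force, the opening and the grip force at its end, in the units of the state.
- state(): the state, without advancing time (a new reading comes with each control period).
- snapshot(name): name is "side" or "top"; returns a dict with "image" (384x512x3 uint8, red, green, blue), "camera_matrix" (3x3 intrinsics, pixels), "extrinsics" (4x4, takes a point from world to camera coordinates). Camera axes: x right, y down, z forward; pixel columns grow to the right and rows downward; lengths in m; the calibration is good to about 2 mm. A picture is of the moment at which its call begins. There is no depth.
- job_done(): hands the job in; it is judged then, once.
The state is a dict: "time": time; "q": joint angles; "qvel": joint speeds; "joint_torque": joint torques, N m; "eef_pos": TCP position; "tcp_rot": TCP orientation; "wrist_force": force on the tool from outside, world axes, zero at the start; "moment": the same for the moment, N m; "gripper_width": opening from 0.0 (shut) to 1.0 (fully open); "gripper_force": force on a finger pad.
Only numpy, scipy, OpenCV 4.12 (cv2) and the standard library are available. Lean on these libraries where they do the work, as an engineer would, in place of code of your own. Each camera call takes 0.05 s, during which the arm holds its last target. There are 200 camera calls.

## Task

Inspection has rejected the two brackets and two bearings lying in the scoop tray. Carry the tray over the hopper of the red reject box, tip all four parts into the hopper while the yellow safety catch still locks the trap lever, and set the empty tray back down flat on the cabinet top. Then flip the catch clear of the lever, pull the lever all the way over towards the front of the box so that the trap opens and every part drops into the box, and finish while still holding the lever fully pulled; leave the calipers, notepad, marker and multimeter where they are.

Things in the scene. Friction and masses are not known exactly. Their poses are not given: they have to be found in the camera images.
- reject_box: Red steel box, window in front, fixed. Origin on the cabinet top under the hopper's middle; x to its back (window faces -x), y to its left. 160 x 150 x 139 mm high. Steel hopper on top: throat 106 (x) x 134 (y) mm, floor (shut trap) 139 mm up, flared above 165 to a mouth 140 x 160 mm at 185 mm. Lever and catch stand on its right (-y); the catch's post is 18 mm wide, 181 mm high.
- hopper_mouth (a point): Middle of the hopper's mouth, level with its rim, 185 mm above the cabinet top.
- lever_hinge (a point): Point on the lever's horizontal hinge axis (along the box's own y, which is also the trap's hinge) in the plane in which the lever swings; 137 mm above the cabinet top. The grip's centre swings on a circle of 140 mm about it.
- catch (a joint): Angle of the yellow safety catch in rad: 0 = on, its finger lies level across the front of the lever rod; 1.40 = stop, fully flipped, finger standing up beside the lever. It clears the lever from about 1.15. Friction keeps it where it is left; about 2 N on the thumb tab moves it.
- catch_tab (a point): Top of the catch's ribbed thumb tab (24 mm in box x, 18 mm long). The catch is a bell crank on a level pin along box x, 145 mm right and 52 mm back of the box's origin, 177 mm up. When on, the tab slopes up and away from the lever at 45 degrees, its middle 25 mm right of the pin and 29 mm above it; pressing it straight down about 45 mm takes it to its stop and lifts the finger.
- scoop_tray: Aluminium scoop tray, loose, about 0.16 kg empty. Origin at the middle of the pan's underside; z up. Pan 116 (x) x 90 (y) mm, floor 3 mm thick, walls about 20 mm high on both long sides and at the back (-x); the end at +x is open (the spout). A black handle sticks out behind (-x). The smooth parts begin to slide out at a slope of about 13 to 20 degrees.
- tray_spout (a point): Middle of the pan floor's open edge: 58 mm ahead (+x) of the tray's origin, 3 mm up.
- tray_handle (a point): Centre of the tray's black handle, a level bar 62 mm long (along the tray's x), 16 mm wide (y) and 18 mm high; 98 mm behind the tray's origin, 34 mm above its underside.
- bracket_a: Dark grey printed angle bracket, 50 x 34 x 38 mm, lying in the tray; origin at the middle of its underside.
- bracket_b: Second such bracket, in the tray.
- bearing_a: Steel ball bearing, 26 mm diameter, 8 mm thick, flat in the tray; origin at the middle of its underside.
- bearing_b: Second such bearing, in the tray.
- calipers: Steel calipers, 200 x 62 x 13 mm, lying on the cabinet top at the far left; bystander.
- notepad: Spiral note pad, 153 x 108 x 11 mm, behind the reject box; bystander.
- marker: Black marker pen, 134 mm long, behind the reject box; bystander.
- multimeter: Black and orange multimeter, 134 x 70 x 39 mm, behind the reject box on the right; bystander.
- lever_angle (a joint): Trap lever, rad: 0 = trap shut, lever leaning 0.35 rad to the box's back; grows as the grip is pulled over to the front (-x); stop at 1.00 (trap open, leaning 0.65 rad to the front). A return spring drives it back to 0 when let go: 5.5 N at the grip to start, 10 N at the stop. With the catch on it moves only about 0.07 rad.
- lever: The lever rod with its grip, in one piece with the trap flap inside the hopper; origin on the hinge axis above the box's middle line.
- lever_grip (a point): Centre of the lever's black rubber grip, a flat-sided block 18 mm wide (along box y), 26 mm thick and 60 mm long along the lever, on a 10 mm steel rod with a small locking lug low down; 140 mm from the lever hinge. At rest about 269 mm above the cabinet top, 100 mm back and 105 mm right of the box's origin.

How it is judged:
On the way, in this order (a step that is already met when the one before it is completed fails the run):
1. the tray's spout is over the hopper, above its rim, with the catch still on (horizontal distance between tray_spout and hopper_mouth below 0.11 m and height (world z) of tray_spout above 0.17 m and value of joint catch below 0.3 rad and value of joint lever_angle below 0.15 rad), for 0.05 s.
2. all four parts lie in the hopper on the closed trap, with the catch still on (z of bracket_a in the frame of reject_box between 0.13 and 0.22 m and x of bracket_a in the frame of reject_box between -0.08 and 0.08 m and y of bracket_a in the frame of reject_box between -0.08 and 0.08 m and z of bracket_b in the frame of reject_box between 0.13 and 0.22 m and x of bracket_b in the frame of reject_box between -0.08 and 0.08 m and y of bracket_b in the frame of reject_box between -0.08 and 0.08 m and z of bearing_a in the frame of reject_box between 0.13 and 0.22 m and x of bearing_a in the frame of reject_box between -0.08 and 0.08 m and y of bearing_a in the frame of reject_box between -0.08 and 0.08 m and z of bearing_b in the frame of reject_box between 0.13 and 0.22 m and x of bearing_b in the frame of reject_box between -0.08 and 0.08 m and y of bearing_b in the frame of reject_box between -0.08 and 0.08 m and value of joint catch below 0.3 rad and value of joint lever_angle below 0.15 rad), for 0.2 s.
3. the catch is flipped clear of the lever, the lever not yet pulled (value of joint catch above 1.15 rad and value of joint lever_angle below 0.2 rad), for 0.1 s.
At the end, for the whole second after the job is handed in: Fingers press the lever (over 1 N), held above 0.85 of its 1.00 rad; all four parts are in the red box below the trap (origins under 110 mm high); the empty tray stands flat on the cabinet top (tilt under 0.1 rad, underside within 10 mm), at rest and let go (value of joint lever_angle above 0.85 rad and contact force between the fingers and lever above 1 N and z of bracket_a in the frame of reject_box between 0 and 0.11 m and x of bracket_a in the frame of reject_box between -0.08 and 0.08 m and y of bracket_a in the frame of reject_box between -0.08 and 0.08 m and z of bracket_b in the frame of reject_box between 0 and 0.11 m and x of bracket_b in the frame of reject_box between -0.08 and 0.08 m and y of bracket_b in the frame of reject_box between -0.08 and 0.08 m and z of bearing_a in the frame of reject_box between 0 and 0.11 m and x of bearing_a in the frame of reject_box between -0.08 and 0.08 m and y of bearing_a in the frame of reject_box between -0.08 and 0.08 m and z of bearing_b in the frame of reject_box between 0 and 0.11 m and x of bearing_b in the frame of reject_box between -0.08 and 0.08 m and y of bearing_b in the frame of reject_box between -0.08 and 0.08 m and angle between scoop_tray's own z axis and vertical below 0.1 rad and height (world z) of scoop_tray between -0.005 and 0.01 m and linear speed of scoop_tray below 0.02 m/s and contact force between the fingers and scoop_tray below 0.1 N); the arm keeps its last pose, push and grip.
It fails at once if the calipers is pushed more than 25 mm from its place (distance of calipers from where it was at the start of the episode above 0.025 m).
It fails at once if the notepad is pushed more than 25 mm from its place (distance of notepad from where it was at the start of the episode above 0.025 m).
It fails at once if the marker is pushed more than 25 mm from its place (distance of marker from where it was at the start of the episode above 0.025 m).
It fails at once if the multimeter is pushed more than 25 mm from its place (distance of multimeter from where it was at the start of the episode above 0.025 m).
It also fails if it takes over 67 s, if anything falls off the work surface, if the arm or the gripper's body presses on something with over 40 N, if the wrist force passes 120 N, or if a joint passes its speed limit or range.

## Working session

There is one attempt and no reset: what is moved stays moved. The work goes in short steps, Python scripts to look and compute and a tool call to move; the robot and the scene stay as the last step left them, time stands still between calls to the robot, and variables do not carry over. Pictures are saved under pics/ and viewed, at most 10 in all, crops included, and the job is handed in when it is done.

Besides the shell and the picture viewer there is one more tool, called after "Emit:" as a command line: name --argument value ..., lists and objects as JSON in quotes. move_arm: Moves the arm, as the interface text tells. Shifts and turns lie within -1 to 1; 1 stands for 0.025 m of shift or 45 degrees of turn. Its arguments: {"type":"object","properties":{"series":{"type":"string"}},"required":["series"]}

```bash
mkdir -p pics; ls; python3 - <<'E'
from rig import state,snapshot
import cv2,numpy as np,pickle
for n in("side","top"):
    s=snapshot(n);pickle.dump(s,open(n+".pkl","wb"))
    cv2.imwrite(f"pics/{n}0.png",cv2.resize(s["image"][:,:,::-1],(800,600),interpolation=cv2.INTER_CUBIC))
    print(n,s["camera_matrix"].tolist(),s["extrinsics"].round(4).tolist())
s=state();print(s["eef_pos"],s["tcp_rot"],s["time"],s["gripper_width"])
E
```

```text
pics
side [[454.7826570315457, 0.0, 254.25251210481275], [0.0, 454.7826570315457, 189.88644439603422], [0.0, 0.0, 1.0]] [[0.9992, -0.032, 0.0229, -0.5873], [-0.0007, -0.596, -0.803, 0.147], [0.0394, 0.8023, -0.5956, 1.3395], [0.0, 0.0, 0.0, 1.0]]
top [[469.4408553896632, 0.0, 253.8951355783638], [0.0, 469.4408553896632, 191.06250853910012], [0.0, 0.0, 1.0]] [[0.0116, -0.9998, -0.0157, 0.031], [-0.9986, -0.0107, -0.0526, 0.5945], [0.0525, 0.0163, -0.9985, 1.4471], [0.0, 0.0, 0.0, 1.0]]
[ 0.29216872 -0.5799131   0.22576554] [-8.88328269e-04  9.72882649e-01  2.31297484e-01 -1.91670058e-04] 0.1 0.9987935481092961
```

View pics/top0.png

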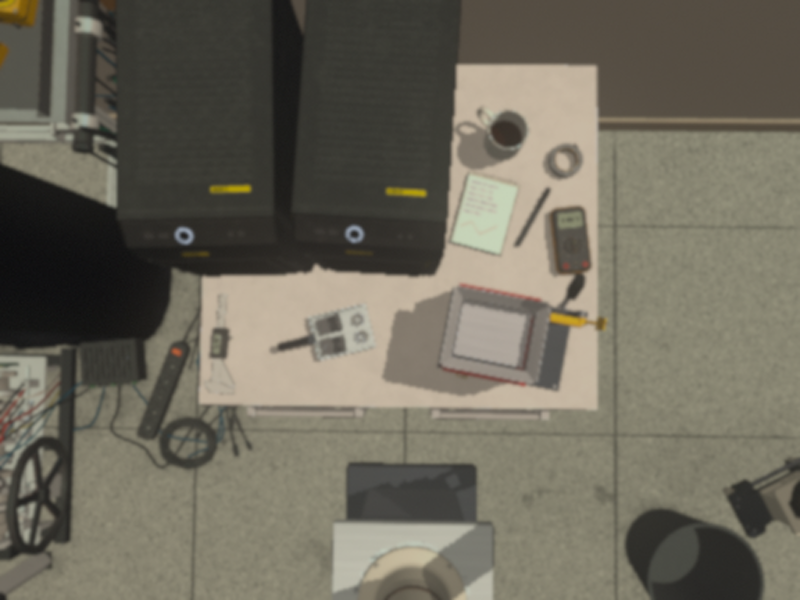

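View pics/side0.png

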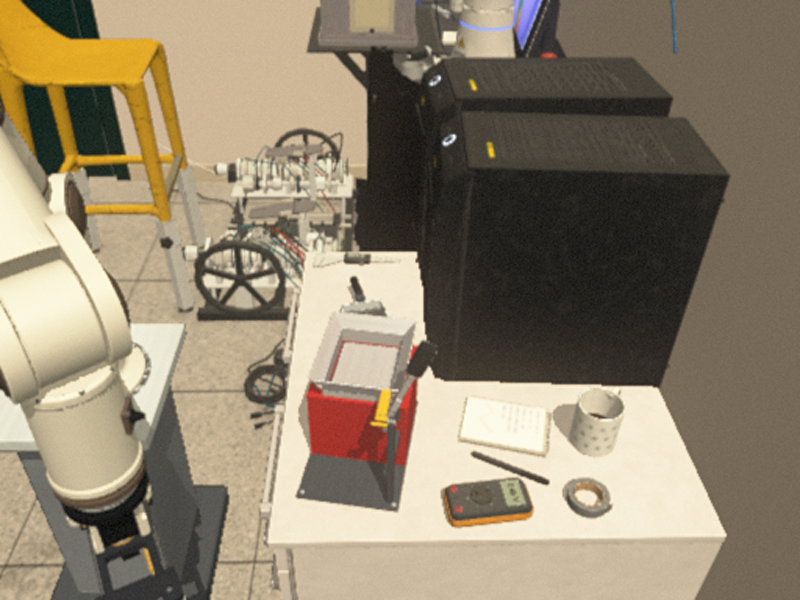

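```bash
cat > h.py <<'E'
import numpy as np,cv2,pickle
from rig import state,snapshot
def ray(s,u,v):
    K,E=s["camera_matrix"],s["extrinsics"];R,t=E[:3,:3],E[:3,3]
    return -R.T@t, R.T@np.linalg.inv(K)@np.array([u,v,1.])
def onz(s,u,v,z):
    o,d=ray(s,u,v);return o+d*(z-o[2])/d[2]
def tri(a,ua,b,ub):
    o1,d1=ray(a,*ua);o2,d2=ray(b,*ub);k=np.linalg.lstsq(np.c_[d1,-d2],o2-o1,rcond=None)[0]
    p,q=o1+k[0]*d1,o2+k[1]*d2;return (p+q)/2,np.linalg.norm(p-q)
def proj(s,p):
    c=s["extrinsics"]@np.r_[p,1];u=s["camera_matrix"]@c[:3];return u[:2]/u[2]
def blob(m,n=3):
    k,l,st,c=cv2.connectedComponentsWithStats(m.astype(np.uint8));i=np.argsort(-st[1:,4])[:n]+1
    return [(int(st[j,4]),st[j,:4].tolist(),c[j].round(1).tolist(),l==j) for j in i]
E
python3 - <<'E'
from h import *
T=pickle.load(open("top.pkl","rb"));S=pickle.load(open("side.pkl","rb"))
im=T["image"];hsv=cv2.cvtColor(im,cv2.COLOR_RGB2HSV);hs=cv2.cvtColor(S["image"],cv2.COLOR_RGB2HSV)
def roi(h,x0,y0,x1,y1):
    m=np.zeros(h.shape[:2],bool);m[y0:y1,x0:x1]=1;return m
f=lambda h:(h[...,0]>18)&(h[...,0]<32)&(h[...,1]>150)&(h[...,2]>100)
for n,h,r in(("top",hsv,(330,180,400,230)),("side",hs,(220,240,270,280))):
    for b in blob(f(h)&roi(h,*r)):print(n,"yellow",b[:3])
for n,h,r in(("top grip",hsv,(340,170,385,200)),("side grip",hs,(250,205,290,245)),("top handle",hsv,(165,205,205,232))):
    for b in blob((h[...,2]<70)&roi(h,*r),2):
        print(n,b[:3],cv2.minAreaRect(np.argwhere(b[3])[:,::-1].astype(np.float32)))
a=im[165:260,165:395];A=cv2.resize(a,(795,328),interpolation=cv2.INTER_CUBIC)
b=S["image"][195:330,185:290];B=cv2.resize(b,(210,270),interpolation=cv2.INTER_CUBIC)
c=np.zeros((600,800,3),np.uint8);c[:328,:795]=A;c[330:,:210]=B
cc=cv2.resize(S["image"][195:290,190:290],(284,270),interpolation=cv2.INTER_CUBIC);c[330:,220:504]=cc
d=cv2.resize(S["image"][165:215,195:290],(290,153),interpolation=cv2.INTER_CUBIC);c[330:483,508:798]=d
cv2.imwrite("pics/c1.png",c[:,:,::-1])
E
```

```text
top yellow (117, [352, 200, 23, 9], [362.5, 204.3])
top yellow (7, [385, 205, 2, 5], [385.4, 206.9])
side yellow (167, [238, 250, 12, 24], [244.4, 261.7])
top grip (72, [364, 176, 9, 14], [368.2, 182.9]) ((368.19232177734375, 182.9615478515625), (5.269651889801025, 14.699555397033691), 33.6900634765625)
side grip (641, [261, 205, 29, 38], [278.8, 223.1]) ((275.0, 223.5), (37.0, 28.0), 90.0)
side grip (1, [272, 220, 1, 1], [272.0, 220.0]) ((272.0, 220.0), (0.0, 0.0), 0.0)
top handle (21, [180, 217, 16, 6], [187.8, 219.6]) ((187.55812072753906, 219.7178497314453), (1.417144536972046, 15.78183650970459), 75.0685806274414)
```

View pics/c1.png

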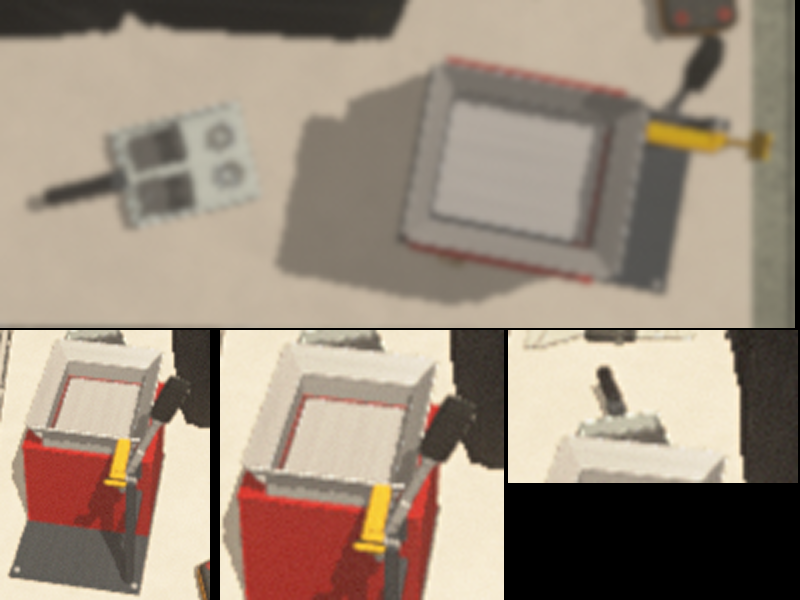

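```bash
cat >> h.py <<'E'
def c2(u,v): return 165+u/3.4565-.35,165+v/3.4526-.35
E
python3 - <<'E'
from h import *
T=pickle.load(open("top.pkl","rb"));S=pickle.load(open("side.pkl","rb"))
def box(n,pts,z):
    P=np.array([onz(T,*c2(*p),zz)[:2] for p,zz in zip(pts,z)]);print(n,P.round(3).tolist(),"mid",P.mean(0).round(4))
    print([round(float(np.linalg.norm(P[i]-P[(i+1)%4])),3) for i in range(4)])
    e=[P[(i+1)%4]-P[i] for i in range(4)];print("dirs",[round(float(np.degrees(np.arctan2(v[1],v[0]))),1) for v in e])
    return P
# order: back-left, front-left, front-right, back-right
box("mouth",[(437,63),(403,240),(613,278),(650,103)],[.185]*4)
box("trap",[(460,97),(432,213),(582,243),(610,122)],[.139]*4)
box("tray",[(108,134),(130,228),(258,192),(238,103)],[.022,.022,.005,.005])
h0,h1=onz(T,*c2(40,201),.043),onz(T,*c2(118,182),.043);print("handle",h0,h1,np.linalg.norm(h1-h0))
# side view of mouth corners, crop cc scale 2.84
g=lambda u,v:(190+(u-220)/2.84-.3,195+(v-330)/2.842-.3)
for n,p in(("near-right-front",(240,488)),("back right",(405,490))):
    print(n,onz(S,*g(*p),.185))
print("grip",tri(T,c2(708,58),S,g(447,425)))
print("tab",tri(T,c2(762,146),S,g(371,547)))
print("multimeter/tower",onz(T,*c2(405,0),.45),onz(T,*c2(0,38),.45))
print("table edges",onz(T,597/1.5625,300/1.5625,0),onz(T,400/1.5625,408/1.5625,0))
E
```

```text
mouth [[0.609, -0.067], [0.468, -0.041], [0.44, -0.207], [0.579, -0.237]] mid [ 0.5239 -0.1382]
[0.143, 0.168, 0.142, 0.172]
dirs [169.6, -99.6, -11.8, 79.9]
trap [[0.584, -0.089], [0.488, -0.067], [0.465, -0.19], [0.565, -0.213]] mid [ 0.5258 -0.1398]
[0.098, 0.125, 0.102, 0.125]
dirs [166.9, -100.6, -12.8, 81.1]
tray [[0.553, 0.217], [0.469, 0.196], [0.503, 0.082], [0.583, 0.102]] mid [0.5272 0.1493]
[0.087, 0.118, 0.083, 0.119]
dirs [-165.8, -73.6, 13.4, 104.5]
handle [0.49287946 0.27339922 0.043     ] [0.51046861 0.20461049 0.043     ] 0.07100189438061238
near-right-front [ 0.44233737 -0.23832996  0.185     ]
back right [ 0.57717493 -0.2417966   0.185     ]
grip (array([ 0.6075333 , -0.2621633 ,  0.27351521]), np.float64(0.0018122166160748584))
tab (array([ 0.54674022, -0.32060318,  0.20192588]), np.float64(0.0030223638731739053))
multimeter/tower [ 0.63005847 -0.03009771  0.45      ] [0.60319653 0.22734036 0.45      ]
table edges [ 0.59636783 -0.36426551  0.        ] [0.375808   0.02875053 0.        ]
```

```bash
cat >> h.py <<'E'
from scipy.spatial.transform import Rotation as Ro
def toolR(yaw,pitch=0,roll=0):
    "tool x at world yaw deg, z down; then turned about own y (pitch), own x (roll)"
    a=np.radians(yaw);c,s=np.cos(a),np.sin(a)
    return Ro.from_matrix([[c,s,0],[s,-c,0],[0,0,-1]])*Ro.from_euler("y",pitch,degrees=True)*Ro.from_euler("x",roll,degrees=True)
def cur():
    s=state();q=s["tcp_rot"];return np.array(s["eef_pos"]),Ro.from_quat([q[1],q[2],q[3],q[0]]),s
def go(p,R,n=""):
    P,Q,s=cur();d=Q.inv().apply(np.array(p)-P)/.025;r=(Q.inv()*R).as_rotvec()/np.radians(45)
    print(n,"t",round(s["time"],2),"pos",P.round(4),"shift",d.round(2),"turn",r.round(3),"w",round(s["gripper_width"],3),"F",np.round(s["wrist_force"],1),"q",np.round(s["q"],2));return d,r
O=np.array([.525,-.140,0]);BY=-10.3
def bx(x,y,z): return O+Ro.from_euler("z",BY,degrees=True).apply([x,y,z])
E
python3 - <<'E'
from h import *
S=pickle.load(open("side.pkl","rb"))
print("tower foot",onz(S,437/1.5625,380/1.5625,0))
go([.505,.231,.3],toolR(104.5))
E
```

```text
tower foot [ 0.66270384 -0.01960463  0.        ]
 t 0.1 pos [ 0.2922 -0.5799  0.2258] shift [ 22.2  -25.14  -2.92] turn [-0.002 -0.002 -1.728] w 0.999 F [-0.4  0.2  0.8] q [ 1.37  0.5  -0.43  1.55  0.22  1.14 -0.21]
```

Emit:
move_arm --series "0.8 -0.95 -1 0 0 0 0; 0.8 -0.95 -1 0 0 0 0; 0.8 -0.95 -1 0 0 0 0; 0.8 -0.95 -1 0 0 0 0; 0.8 -0.95 -1 0 0 0 0"

```text
time: 0.72
eef_pos: [0.3284, -0.4281, 0.3521]
tcp_rot: [-0.0, 0.973, 0.231, -0.0]
wrist_force: [0.1, -0.2, 1.1]
gripper_width: 0.998
gripper_force: 0.0
```

Emit:
move_arm --series "0.85 -0.97 0 0 0 0 0; 0.85 -0.97 0 0 0 0 0; 0.85 -0.97 0 0 0 0 0; 0.85 -0.97 0 0 0 0 0; 0.85 -0.97 0 0 0 0 0"

```text
time: 1.35
eef_pos: [0.3687, -0.2721, 0.3514]
tcp_rot: [-0.0, 0.973, 0.231, -0.0]
wrist_force: [0.7, -1.4, 0.5]
gripper_width: 0.999
gripper_force: 0.0
```

Emit:
move_arm --series "0.85 -0.97 0 0 0 0 0; 0.85 -0.97 0 0 0 0 0; 0.85 -0.97 0 0 0 0 0; 0.85 -0.97 0 0 0 0 0; 0.85 -0.97 0 0 0 0 0"

```text
time: 1.98
eef_pos: [0.4089, -0.116, 0.3515]
tcp_rot: [-0.0, 0.973, 0.231, -0.0]
wrist_force: [0.4, -1.0, -0.2]
gripper_width: 0.999
gripper_force: 0.0
```

Emit:
move_arm --series "0.85 -0.97 0 0 0 0 0; 0.85 -0.97 0 0 0 0 0; 0.85 -0.97 0 0 0 0 0; 0.85 -0.97 0 0 0 0 0; 0.85 -0.97 0 0 0 0 0"

```text
time: 2.6
eef_pos: [0.4492, 0.0398, 0.3516]
tcp_rot: [0.0, 0.973, 0.231, -0.0]
wrist_force: [0.4, -0.4, 0.7]
gripper_width: 1.002
gripper_force: 0.0
```

Emit:
move_arm --series "0 0 0 0 0 -0.23 0; 0 0 0 0 0 -0.23 0; 0 0 0 0 0 -0.23 0; 0 0 0 0 0 -0.23 0; 0 0 0 0 0 -0.23 0"

```text
time: 3.22
eef_pos: [0.449, 0.0389, 0.3514]
tcp_rot: [-0.0, 0.772, 0.635, -0.0]
wrist_force: [0.8, 0.1, 1.0]
gripper_width: 1.002
gripper_force: 0.0
```

```bash
python3 -c "
from h import *
go([.505,.231,.1],toolR(104.5))"
```

```text
t 3.23 pos [0.449  0.0389 0.3514] shift [ 7.98  0.72 10.05] turn [-0.001  0.    -0.57 ] w 1.002 F [0.8 0.1 1. ] q [ 0.88  0.05 -1.04  1.84  0.04  1.28 -0.37]
```

Emit:
move_arm --series "0 0 0 0 0 -0.23 0; 0 0 0 0 0 -0.23 0; 0 0 0 0 0 -0.11 0; 1 0 1 0 0 0 0; 1 0 1 0 0 0 0"

```text
time: 3.85
eef_pos: [0.4369, 0.0875, 0.3011]
tcp_rot: [0.0, 0.615, 0.788, -0.0]
wrist_force: [0.8, -0.5, -0.8]
gripper_width: 1.0
gripper_force: 0.0
```

Emit:
move_arm --series "1 0 1 0 0 0 0; 1 0 1 0 0 0 0; 1 0 1 0 0 0 0; 1 0 1 0 0 0 0; 1 0 0 0 0 0 0"

```text
time: 4.47
eef_pos: [0.4046, 0.2084, 0.1996]
tcp_rot: [-0.001, 0.615, 0.789, -0.002]
wrist_force: [0.1, 0.2, 0.5]
gripper_width: 0.999
gripper_force: 0.0
```

```bash
python3 - <<'E'
from h import *
go([.505,.231,.1],toolR(104.5))
T=snapshot("top");im=T["image"][150:260,130:270]
cv2.imwrite("pics/c2.png",cv2.resize(im,(700,550),interpolation=cv2.INTER_CUBIC)[:,:,::-1])
S=snapshot("side");cv2.imwrite("pics/x.png",S["image"][:,:,::-1])
E
```

```text
t 4.47 pos [0.4046 0.2084 0.1996] shift [-0.11  4.13  3.97] turn [-0.006  0.    -0.007] w 0.999 F [0.1 0.2 0.5] q [ 0.41  0.32 -1.09  2.03  0.34  0.99 -0.6 ]
```

View pics/c2.png

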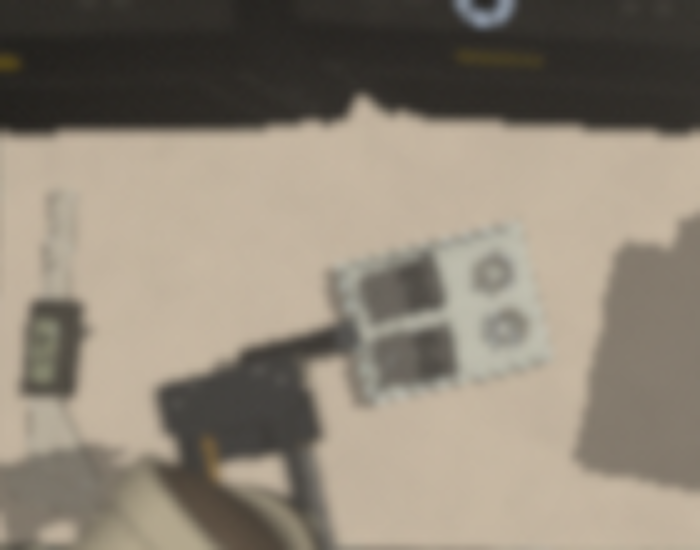

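Emit:
move_arm --series "0 1 0 0 0 0 0; 0 1 0 0 0 0 0; 0 1 0 0 0 0 0; 0 1 0 0 0 0 0; -0.1 0.1 0.5 0 0 0 0"

```text
time: 5.2
eef_pos: [0.5087, 0.2309, 0.1894]
tcp_rot: [0.0, 0.615, 0.788, 0.001]
wrist_force: [-0.0, -0.2, -0.4]
gripper_width: 0.996
gripper_force: 0.0
```

Emit:
move_arm --series "0 0 1 0 0 0 0; 0 0 1 0 0 0 0; 0 0 1 0 0 0 0; 0 0 0.9 0 0 0 0; 0 0 0 0 0 0 0"

```text
time: 5.82
eef_pos: [0.5048, 0.2299, 0.0898]
tcp_rot: [-0.001, 0.615, 0.789, -0.002]
wrist_force: [-0.0, 0.4, -0.5]
gripper_width: 0.999
gripper_force: 0.0
```

```bash
python3 - <<'E'
from h import *
go([.505,.231,.015],toolR(104.5))
E
```

```text
t 5.83 pos [0.5048 0.2299 0.0898] shift [0.04 0.03 2.99] turn [-0.005  0.001 -0.008] w 0.999 F [-0.   0.4 -0.5] q [ 0.18  0.65 -0.86  1.89  0.62  0.91 -0.74]
```

Emit:
move_arm --series "0 0 1 0 0 0 0; 0 0 1 0 0 0 0; 0 0 0.95 0 0 0 0; 0 0 0 0 0 0 0.5; 0 0 0 0 0 0 1"

```text
time: 6.45
eef_pos: [0.507, 0.2318, 0.0187]
tcp_rot: [0.0, 0.615, 0.789, 0.001]
wrist_force: [-0.5, 0.2, 0.6]
gripper_width: 0.834
gripper_force: 0.0
```

Emit:
move_arm --series "0 0 0 0 0 0 1; 0 0 0 0 0 0 1; 0 0 0 0 0 0 1; 0 0 0 0 0 0 1; 0 0 0 0 0 0 1"

```text
time: 7.08
eef_pos: [0.5066, 0.2312, 0.018]
tcp_rot: [0.0, 0.615, 0.789, 0.0]
wrist_force: [-0.3, -1.1, -0.6]
gripper_width: 0.287
gripper_force: 0.0
```

Emit:
move_arm --series "0 0 0.1 0 0 0 1; 0 0 0 0 0 0 1; 0 0 0 0 0 0 1; 0 0 0 0 0 0 1; 0 0 0 0 0 0 1"

```text
time: 7.7
eef_pos: [0.5066, 0.2312, 0.0154]
tcp_rot: [-0.0, 0.615, 0.789, -0.0]
wrist_force: [-0.0, 0.7, -1.4]
gripper_width: 0.171
gripper_force: 30.0
```

Emit:
move_arm --series "0 0 -0.2 0 0 0 1; 0 0 -0.4 0 0 0 1; 0 0 -0.4 0 0 0 1; 0 0 -0.2 0 0 0 1; 0 0 0 0 0 0 1"

```text
time: 8.32
eef_pos: [0.507, 0.2313, 0.0461]
tcp_rot: [0.0, 0.615, 0.789, 0.0]
wrist_force: [0.3, -0.3, -2.6]
gripper_width: 0.173
gripper_force: 30.0
```

```bash
python3 - <<'E'
from h import *
go([.505,.231,.25],toolR(104.5))
T=snapshot("top");S=snapshot("side")
c=np.zeros((600,800,3),np.uint8)
c[:400,:]=cv2.resize(T["image"][180:250,160:300],(800,400),interpolation=cv2.INTER_CUBIC)
c[400:,:400]=cv2.resize(S["image"][150:220,190:330],(400,200),interpolation=cv2.INTER_CUBIC)
cv2.imwrite("pics/c3.png",c[:,:,::-1])
E
```

```text
t 8.32 pos [0.507  0.2313 0.0461] shift [ 0.01 -0.07 -8.15] turn [ 0.001 -0.    -0.008] w 0.173 F [ 0.3 -0.3 -2.6] q [ 0.14  0.71 -0.81  1.9   0.69  0.83 -0.79]
```

View pics/c3.png

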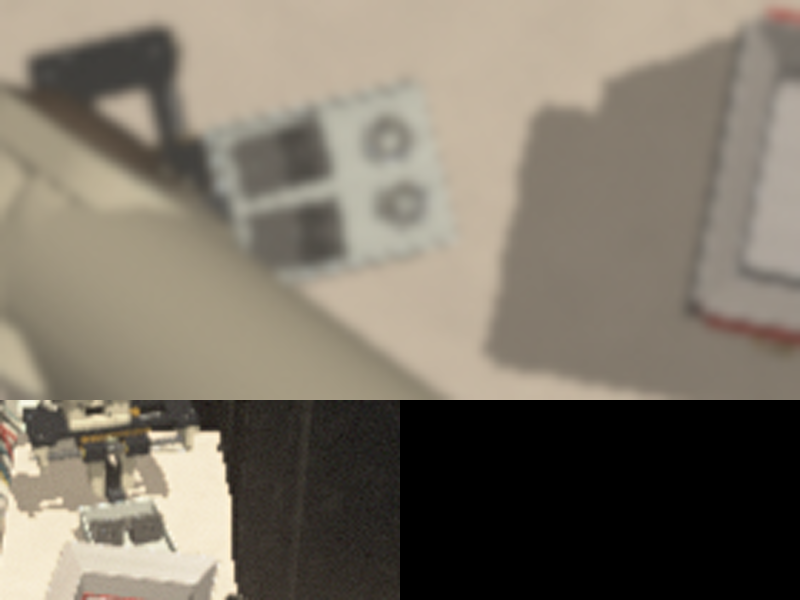

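Emit:
move_arm --series "0 0 -0.2 0 -0.06 0 1; 0 0 -0.5 0 -0.05 0 1; 0 0 -0.8 0 0 0 1; 0 0 -0.9 0 0 0 1; 0 0 -0.9 0 0 0 1"

```text
time: 9.05
eef_pos: [0.5054, 0.237, 0.1295]
tcp_rot: [0.034, 0.614, 0.788, -0.026]
wrist_force: [0.5, 0.5, -2.5]
gripper_width: 0.17
gripper_force: 30.0
```

Emit:
move_arm --series "0 0 -0.9 0 0 0 1; 0 0 -0.9 0 0 0 1; 0 0 -0.9 0 0 0 1; 0 0 -0.9 0 0 0 1; 0 0 -0.4 0 0 0 1"

```text
time: 9.68
eef_pos: [0.5034, 0.2462, 0.2294]
tcp_rot: [0.035, 0.614, 0.788, -0.026]
wrist_force: [0.4, 0.0, -2.1]
gripper_width: 0.175
gripper_force: 30.0
```

```bash
cat >> h.py <<'E'
SP=np.array([-.143,0,.0124])
def gospout(p,R,n=""): return go(np.array(p)-R.apply(SP),R,n)
def spout():
    P,Q,_=cur();print("spout",(P+Q.apply(SP)).round(4))
E
python3 - <<'E'
from h import *
spout();gospout(bx(0,.045,.225),toolR(79.7,-5))
E
```

```text
spout [0.5385 0.107  0.2293]
 t 9.68 pos [0.5034 0.2462 0.2294] shift [-8.28  0.18  0.89] turn [ 0.05  -0.002  0.541] w 0.175 F [ 0.4  0.  -2.1] q [ 0.16  0.47 -0.94  1.75  0.49  1.18 -0.69]
```

Emit:
move_arm --series "0 0 0 0 0 0.05 1; 0 0 0 0 0 0.1 1; 0 0 0 0.01 0 0.12 1; 0 0 0 0.02 0 0.12 1; 0 0 0 0.02 0 0.1 1"

```text
time: 10.3
eef_pos: [0.5024, 0.245, 0.2262]
tcp_rot: [0.025, 0.755, 0.654, -0.035]
wrist_force: [-0.9, 0.5, -2.5]
gripper_width: 0.174
gripper_force: 30.0
```

```bash
python3 - <<'E'
from h import *
spout();gospout(bx(0,.045,.225),toolR(79.7,-5))
E
```

```text
spout [0.4817 0.103  0.2261]
 t 10.3 pos [0.5024 0.245  0.2262] shift [-7.55  3.38  0.67] turn [-0.006 -0.002  0.046] w 0.174 F [-0.9  0.5 -2.5] q [ 0.1   0.47 -0.85  1.73  0.43  1.2  -1.02]
```

Emit:
move_arm --series "-0.3 0.15 0 0 0 0.02 1; -0.6 0.3 0 0 0 0.02 1; -0.7 0.3 0 0 0 0 1; -0.7 0.3 0 0 0 0 1; -0.7 0.3 0 0 0 0 1"

```text
time: 10.92
eef_pos: [0.5244, 0.1644, 0.2337]
tcp_rot: [0.026, 0.765, 0.643, -0.034]
wrist_force: [0.3, -0.4, -3.1]
gripper_width: 0.171
gripper_force: 30.0
```

Emit:
move_arm --series "-0.7 0.3 0 0 0 0 1; -0.7 0.3 0 0 0 0 1; -0.7 0.3 0 0 0 0 1; -0.6 0.3 0 0 0 0 1; -0.3 0.15 0 0 0 0 1"

```text
time: 11.55
eef_pos: [0.5415, 0.0877, 0.2389]
tcp_rot: [0.023, 0.763, 0.645, -0.036]
wrist_force: [-13.1, 5.7, -2.3]
gripper_width: 0.173
gripper_force: 30.0
```

```bash
python3 - <<'E'
from h import *
spout();gospout(bx(0,.045,.2),toolR(79.7,0))
T=snapshot("top");S=snapshot("side")
c=np.zeros((600,800,3),np.uint8)
c[:600,:400]=cv2.resize(T["image"][165:255,230:350],(400,300),interpolation=cv2.INTER_CUBIC).repeat(1,0) if 0 else np.vstack([cv2.resize(T["image"][165:255,240:360],(400,300),interpolation=cv2.INTER_CUBIC),cv2.resize(S["image"][150:260,170:317],(400,300),interpolation=cv2.INTER_CUBIC)])
cv2.imwrite("pics/c4.png",c[:,:400,::-1])
E
```

```text
spout [ 0.5175 -0.0538  0.2387]
 t 11.55 pos [0.5415 0.0877 0.2389] shift [-1.48  0.97  1.18] turn [-0.012  0.108  0.015] w 0.173 F [-13.1   5.7  -2.3] q [ 0.39  0.41 -0.82  1.75  0.4   1.18 -0.73]
```

View pics/c4.png

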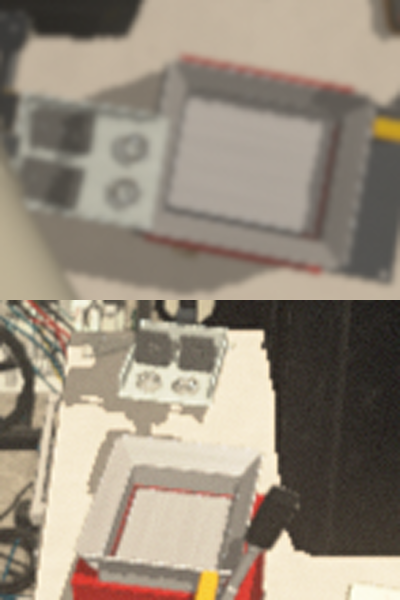

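Emit:
move_arm --series "0 -0.3 0 0 0 0 1; 0 -0.6 0 0 0 0 1; 0 -0.7 0 0 0 0 1; 0 -0.6 0 0 0 0 1; 0 -0.3 0 0 0 -0.05 1"

```text
time: 12.28
eef_pos: [0.4818, 0.0978, 0.2402]
tcp_rot: [0.026, 0.75, 0.659, -0.034]
wrist_force: [-0.1, -0.0, -3.3]
gripper_width: 0.175
gripper_force: 30.0
```

Emit:
move_arm --series "0 0 0 0 0 -0.1 1; 0 0 0 0 0 -0.12 1; 0 0 0 0 0 -0.12 1; 0 0 0 0 0 -0.1 1; 0 0 0 0 0 -0.05 1"

```text
time: 12.9
eef_pos: [0.483, 0.0975, 0.2401]
tcp_rot: [0.018, 0.611, 0.791, -0.038]
wrist_force: [0.4, -0.5, -2.8]
gripper_width: 0.169
gripper_force: 30.0
```

```bash
python3 - <<'E'
from h import *
spout();gospout([.5125,-.092,.215],toolR(104.5,0))
E
```

```text
spout [ 0.5189 -0.0415  0.2385]
 t 12.9 pos [0.483  0.0975 0.2401] shift [-1.87 -0.74  0.68] turn [-0.048  0.096  0.003] w 0.169 F [ 0.4 -0.5 -2.8] q [ 0.49  0.33 -0.95  1.88  0.36  1.14 -0.35]
```

Emit:
move_arm --series "-0.3 -0.1 0 -0.01 0.02 0 1; -0.5 -0.2 0.2 -0.01 0.02 0 1; -0.5 -0.2 0.4 -0.01 0.02 0 1; -0.4 -0.15 0.4 -0.01 0.02 0 1; -0.2 -0.1 0.1 0 0.02 0 1"

```text
time: 13.52
eef_pos: [0.4758, 0.045, 0.2145]
tcp_rot: [-0.004, 0.612, 0.79, -0.002]
wrist_force: [-0.0, -0.5, -2.1]
gripper_width: 0.175
gripper_force: 30.0
```

```bash
python3 - <<'E'
from h import *
spout();gospout([.5125,-.092,.205],toolR(104.5,0))
E
```

```text
spout [ 0.5114 -0.0935  0.2015]
 t 13.53 pos [0.4758 0.045  0.2145] shift [ 0.05  0.05 -0.12] turn [-0.01  -0.005 -0.001] w 0.175 F [-0.  -0.5 -2.1] q [ 0.67  0.31 -0.95  1.96  0.29  1.02 -0.16]
```

Emit:
move_arm --series "-0.04 0 -0.5 0 0.1 0 1; -0.04 0 -0.46 0 0.1 0 1; -0.04 0 -0.46 0 0.1 0 1; 0 0 0 0 0 0 1; 0 0 0 0 0 0 1"

```text
time: 14.15
eef_pos: [0.4778, 0.0408, 0.25]
tcp_rot: [-0.096, 0.608, 0.785, 0.07]
wrist_force: [-0.4, 1.1, -2.8]
gripper_width: 0.173
gripper_force: 30.0
```

Emit:
move_arm --series "-0.04 0 -0.46 0 0.1 0 1; -0.02 0 -0.23 0 0.05 0 1; 0 0 0 0 0 0 1; 0 0 0 0 0 0 1; 0 0 0 0 0 0 1"

```text
time: 14.78
eef_pos: [0.4795, 0.0353, 0.2665]
tcp_rot: [-0.142, 0.602, 0.778, 0.106]
wrist_force: [-0.1, 0.5, -0.9]
gripper_width: 0.174
gripper_force: 30.0
```

```bash
python3 - <<'E'
from h import *
spout();gospout([.5125,-.092,.205],toolR(104.5,35))
T=snapshot("top");S=snapshot("side")
c=np.vstack([cv2.resize(T["image"][165:255,240:360],(400,300),interpolation=cv2.INTER_CUBIC),cv2.resize(S["image"][150:260,170:317],(400,300),interpolation=cv2.INTER_CUBIC)])
cv2.imwrite("pics/c5.png",c[:,:,::-1])
E
```

```text
spout [ 0.5118 -0.0903  0.205 ]
 t 14.78 pos [0.4795 0.0353 0.2665] shift [-0.38 -0.01 -1.45] turn [-0.009  0.325 -0.002] w 0.174 F [-0.1  0.5 -0.9] q [ 0.95  0.39 -1.03  1.84 -0.02  1.17  0.2 ]
```

View pics/c5.png

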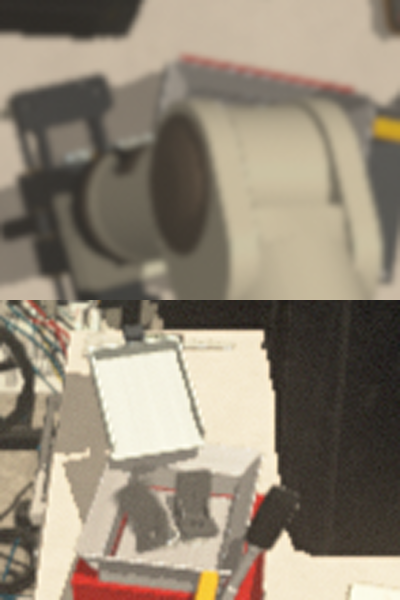

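Emit:
move_arm --series "0 0 -0.5 0 0 0 1; 0 0 0 0 -0.12 0 1; 0 0 0.2 0 -0.12 0 1; 0 0 0.2 0 -0.12 0 1; 0 0 0 0 -0.06 0 1"

```text
time: 15.5
eef_pos: [0.4803, 0.0335, 0.2694]
tcp_rot: [-0.011, 0.612, 0.791, 0.005]
wrist_force: [0.1, 0.2, -1.3]
gripper_width: 0.173
gripper_force: 30.0
```

```bash
python3 - <<'E'
from h import *
spout();go([.5066,.2312,.0174],toolR(104.5))
E
```

```text
spout [ 0.5162 -0.1046  0.2536]
 t 15.5 pos [0.4803 0.0335 0.2694] shift [ 7.15  3.07 10.24] turn [-0.007 -0.03   0.002] w 0.173 F [ 0.1  0.2 -1.3] q [ 0.77  0.24 -1.    1.89  0.2   1.13 -0.05]
```

Emit:
move_arm --series "0.9 0.38 0 0 -0.03 0 1; 0.9 0.38 0 0 0 0 1; 0.9 0.38 0 0 0 0 1; 0.9 0.38 0 0 0 0 1; 0.9 0.38 0 0 0 0 1"

```text
time: 16.12
eef_pos: [0.4986, 0.154, 0.2699]
tcp_rot: [-0.003, 0.613, 0.79, -0.001]
wrist_force: [0.1, 0.5, -1.8]
gripper_width: 0.173
gripper_force: 30.0
```

Emit:
move_arm --series "0.9 0.38 0.5 0 0 0 1; 0.9 0.38 1 0 0 0 1; 0.85 0.38 1 0 0 0 1; 0 0 1 0 0 0 1; 0 0 1 0 0 0 1"

```text
time: 16.75
eef_pos: [0.5089, 0.2251, 0.1565]
tcp_rot: [-0.003, 0.612, 0.791, -0.001]
wrist_force: [-0.1, 0.3, -1.0]
gripper_width: 0.171
gripper_force: 30.0
```

```bash
python3 - <<'E'
from h import *
spout();go([.5066,.2312,.0174],toolR(104.5))
T=snapshot("top")
c=cv2.resize(T["image"][165:255,220:360],(770,495),interpolation=cv2.INTER_CUBIC)
cv2.imwrite("pics/c6.png",c[:,:,::-1])
E
```

```text
spout [0.5446 0.0867 0.1436]
 t 16.75 pos [0.5089 0.2251 0.1565] shift [0.24 0.   5.56] turn [-0.008 -0.004 -0.   ] w 0.171 F [-0.1  0.3 -1. ] q [ 0.22  0.55 -0.89  1.84  0.49  1.   -0.62]
```

View pics/c6.png

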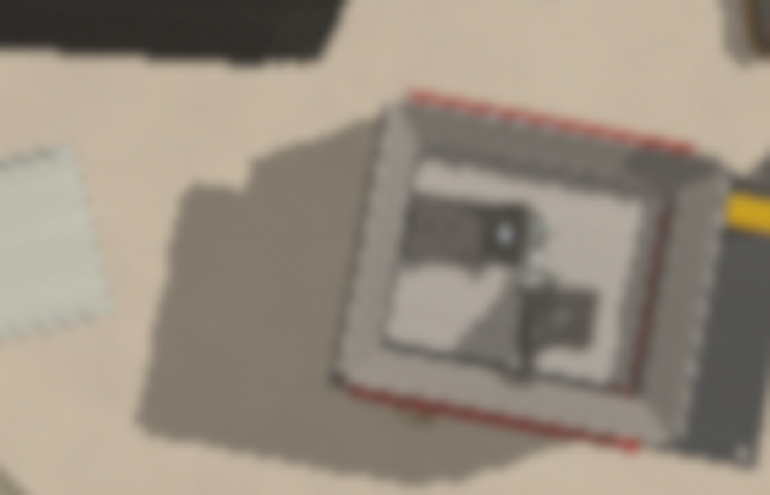

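Emit:
move_arm --series "0.1 0 1 0 0 0 1; 0.1 0 1 0 0 0 1; 0 0 1 0 0 0 1; 0 0 1 0 0 0 1; 0 0 1 0 0 0 1"

```text
time: 17.42
eef_pos: [0.5075, 0.2296, 0.0319]
tcp_rot: [-0.003, 0.613, 0.79, -0.001]
wrist_force: [0.1, 0.1, -0.6]
gripper_width: 0.168
gripper_force: 30.0
```

Emit:
move_arm --series "0 0 0.3 0 0 0 1; 0 0 0.2 0 0 0 1; 0 0 0.1 0 0 0 1; 0 0 0 0 0 0 1; 0 0 0 0 0 0 1"

```text
time: 18.05
eef_pos: [0.5064, 0.2298, 0.017]
tcp_rot: [-0.003, 0.612, 0.791, -0.001]
wrist_force: [0.8, 0.5, -2.2]
gripper_width: 0.171
gripper_force: 30.0
```

Emit:
move_arm --series "0 0 0.07 0 0 0 1; 0 0 0 0 0 0 0.8; 0 0 0 0 0 0 0.6; 0 0 0 0 0 0 0.4; 0 0 0 0 0 0 0.2"

```text
time: 18.68
eef_pos: [0.5061, 0.2296, 0.0147]
tcp_rot: [-0.003, 0.612, 0.791, -0.002]
wrist_force: [-0.1, 0.1, -0.0]
gripper_width: 0.478
gripper_force: 0.0
```

Emit:
move_arm --series "0 0 0 0 0 0 0; 0 0 0 0 0 0 0; 0 0 0 0 0 0 0; 0 0 0 0 0 0 0; 0 0 0 0 0 0 0"

```text
time: 19.3
eef_pos: [0.506, 0.2297, 0.0148]
tcp_rot: [-0.003, 0.612, 0.791, -0.002]
wrist_force: [0.2, 0.1, 1.0]
gripper_width: 0.985
gripper_force: 0.0
```

Emit:
move_arm --series "0 0 -0.5 0 0 0 0; 0 0 -1 0 0 0 0; 0 0 -1 0 0 0 0; 0 0 -1 0 0 0 0; 0 0 -1 0 0 0 0"

```text
time: 19.92
eef_pos: [0.5069, 0.2297, 0.129]
tcp_rot: [-0.003, 0.612, 0.791, -0.001]
wrist_force: [-0.1, -0.5, 0.1]
gripper_width: 0.999
gripper_force: 0.0
```

Emit:
move_arm --series "0 0 -1 0 0 0 1; 0 0 -1 0 0 0 1; 0 0 -1 0 0 0 1; 0 0 -1 0 0 0 1; 0 0 -1 0 0 0 1"

```text
time: 20.55
eef_pos: [0.5075, 0.2295, 0.2539]
tcp_rot: [-0.003, 0.612, 0.791, -0.002]
wrist_force: [-1.0, 0.6, -0.0]
gripper_width: 0.505
gripper_force: 0.0
```

```bash
python3 - <<'E'
from h import *
print(bx(.052,-.177,.35))
go(bx(.052,-.177,.33),toolR(79.7))
go(bx(.052,-.177,.33),toolR(79.7-180))
E
```

```text
[ 0.54451403 -0.32344537  0.35      ]
 t 20.55 pos [0.5075 0.2295 0.2539] shift [-21.77  -4.14  -3.08] turn [-0.008 -0.002  0.552] w 0.505 F [-1.   0.6 -0. ] q [ 0.28  0.44 -0.97  1.74  0.38  1.18 -0.55]
 t 20.55 pos [0.5075 0.2295 0.2539] shift [-21.77  -4.14  -3.08] turn [ 3.000e-03 -1.200e-02 -3.448e+00] w 0.505 F [-1.   0.6 -0. ] q [ 0.28  0.44 -0.97  1.74  0.38  1.18 -0.55]
```

Emit:
move_arm --series "-0.6 -0.5 -1 0 0 0 1; -0.9 -0.5 -1 0 0 0 1; -0.9 -0.5 -1 0 0 0 1; -0.9 -0.5 -1 0 0 0 1; -0.9 -0.3 -0.5 0 0 0 1"

```text
time: 21.18
eef_pos: [0.4789, 0.1131, 0.3668]
tcp_rot: [-0.002, 0.612, 0.791, -0.001]
wrist_force: [1.4, -0.4, -0.4]
gripper_width: 0.01
gripper_force: 0.0
```

Emit:
move_arm --series "-0.95 -0.3 0 0 0 0 1; -0.95 -0.3 0 0 0 0 1; -0.95 -0.3 0 0 0 0 1; -0.95 -0.3 0 0 0 0 1; -0.95 -0.3 0 0 0 0 1"

```text
time: 21.8
eef_pos: [0.4722, -0.0115, 0.3653]
tcp_rot: [-0.003, 0.612, 0.791, -0.002]
wrist_force: [0.4, -0.2, 0.5]
gripper_width: 0.001
gripper_force: 0.0
```

Emit:
move_arm --series "-0.95 -0.2 0 0 0 0 1; -0.95 -0.2 0 0 0 0 1; -0.95 0 0 0 0 0 1; -0.95 0 0 0 0 0 1; -0.95 0 0 0 0 0 1"

```text
time: 22.42
eef_pos: [0.4932, -0.1299, 0.3645]
tcp_rot: [-0.003, 0.612, 0.791, -0.002]
wrist_force: [-0.2, 0.4, 0.4]
gripper_width: 0.005
gripper_force: 0.0
```

Emit:
move_arm --series "-0.95 0 0 0 0 0 1; -0.95 0 0 0 0 0 1; -0.95 0 0 0 0 0 1; -0.95 0 0 0 0 0 1; -0.95 0 0 0 0 0 1"

```text
time: 23.05
eef_pos: [0.5228, -0.2452, 0.364]
tcp_rot: [-0.003, 0.612, 0.791, -0.002]
wrist_force: [1.2, -0.7, -0.1]
gripper_width: 0.006
gripper_force: 0.0
```

Emit:
move_arm --series "-0.95 0 0 0 0 0 1; -0.95 0 0 0 0 0 1; -0.95 0 0 0 0 0 1; 0 0 0 0 0 0.2 1; 0 0 0 0 0 0.2 1"

```text
time: 23.68
eef_pos: [0.5404, -0.3138, 0.3634]
tcp_rot: [-0.003, 0.73, 0.683, -0.002]
wrist_force: [-0.7, 0.6, -0.3]
gripper_width: -0.0
gripper_force: 0.0
```

```bash
python3 - <<'E'
from h import *
go(bx(.052,-.177,.24),toolR(79.7))
go(bx(.052,-.177,.24),toolR(79.7,-20),"-20")
E
```

```text
t 23.68 pos [ 0.5404 -0.3138  0.3634] shift [-0.38  0.23  4.93] turn [-0.01  -0.001  0.144] w -0.0 F [-0.7  0.6 -0.3] q [ 0.99  0.42 -0.72  1.42  0.27  1.41  0.2 ]
-20 t 23.68 pos [ 0.5404 -0.3138  0.3634] shift [-0.38  0.23  4.93] turn [ 0.015 -0.445  0.144] w -0.0 F [-0.7  0.6 -0.3] q [ 0.99  0.42 -0.72  1.42  0.27  1.41  0.2 ]
```

Emit:
move_arm --series "-0.38 0.23 0 0 0 0.14 1; 0 0 0 0 0.15 0 1; 0 0 0 0 0.15 0 1; 0 0 0 0 0.15 0 1; 0 0 0 0 0 0 1"

```text
time: 24.3
eef_pos: [0.5439, -0.3268, 0.3614]
tcp_rot: [-0.117, 0.755, 0.631, 0.132]
wrist_force: [0.4, -0.2, 0.4]
gripper_width: 0.001
gripper_force: 0.0
```

```bash
python3 - <<'E'
from h import *
for z in(.225,.160): go(bx(.052,-.177,z),toolR(79.7,20))
E
```

```text
t 24.3 pos [ 0.5439 -0.3268  0.3614] shift [-1.76  0.06  5.17] turn [-0.013 -0.006 -0.001] w 0.001 F [ 0.4 -0.2  0.4] q [ 1.12  0.57 -0.74  1.28  0.03  1.53  0.27]
 t 24.3 pos [ 0.5439 -0.3268  0.3614] shift [-2.66  0.08  7.6 ] turn [-0.013 -0.006 -0.001] w 0.001 F [ 0.4 -0.2  0.4] q [ 1.12  0.57 -0.74  1.28  0.03  1.53  0.27]
```

Emit:
move_arm --series "-0.35 0 1 0 0 0 1; -0.35 0 1 0 0 0 1; -0.35 0 1 0 0 0 1; -0.35 0.05 1 0 0 0 1; -0.35 0 1 0 0 0 1"

```text
time: 24.92
eef_pos: [0.5469, -0.3192, 0.2312]
tcp_rot: [-0.115, 0.753, 0.635, 0.131]
wrist_force: [-0.2, 0.0, 0.1]
gripper_width: 0.006
gripper_force: 0.0
```

Emit:
move_arm --series "-0.15 0 0.4 0 0 0 1; -0.15 0 0.4 0 0 0 1; -0.12 0 0.35 0 0 0 1; -0.12 0 0.35 0 0 0 1; 0 0 0 0 0 0 1"

```text
time: 25.55
eef_pos: [0.5459, -0.3212, 0.192]
tcp_rot: [-0.115, 0.754, 0.633, 0.132]
wrist_force: [0.5, 1.0, 0.1]
gripper_width: 0.003
gripper_force: 0.0
```

```bash
python3 - <<'E'
from h import *
for z in(.225,.160): go(bx(.052,-.177,z),toolR(79.7,20))
E
```

```text
t 25.55 pos [ 0.5459 -0.3212  0.192 ] shift [ 0.36 -0.05 -1.27] turn [-0.011 -0.004  0.006] w 0.003 F [0.5 1.  0.1] q [ 1.12  0.69 -0.7   1.48  0.1   1.22  0.3 ]
 t 25.55 pos [ 0.5459 -0.3212  0.192 ] shift [-0.53 -0.03  1.17] turn [-0.011 -0.004  0.006] w 0.003 F [0.5 1.  0.1] q [ 1.12  0.69 -0.7   1.48  0.1   1.22  0.3 ]
```

Emit:
move_arm --series "-0.12 0 0.3 0 0 0 1; -0.12 0 0.3 0 0 0 1; -0.12 0 0.3 0 0 0 1; -0.08 0 0.2 0 0 0 1; 0 0 0 0 0 0 1"

```text
time: 26.18
eef_pos: [0.5461, -0.3201, 0.1624]
tcp_rot: [-0.116, 0.753, 0.634, 0.133]
wrist_force: [0.7, 1.2, 6.3]
gripper_width: 0.005
gripper_force: 4.6
```

```bash
python3 - <<'E'
from h import *
go(bx(.052,-.177,.155),toolR(79.7,20))
T=snapshot("top");S=snapshot("side")
c=np.hstack([cv2.resize(T["image"][165:255,310:400],(390,390),interpolation=cv2.INTER_CUBIC),cv2.resize(S["image"][200:290,200:290],(390,390),interpolation=cv2.INTER_CUBIC)])
cv2.imwrite("pics/c7.png",c[:,:,::-1])
E
```

```text
t 26.18 pos [ 0.5461 -0.3201  0.1624] shift [-0.24 -0.04  0.23] turn [-0.012 -0.007  0.008] w 0.005 F [0.7 1.2 6.3] q [ 1.11  0.72 -0.69  1.51  0.11  1.18  0.3 ]
```

View pics/c7.png

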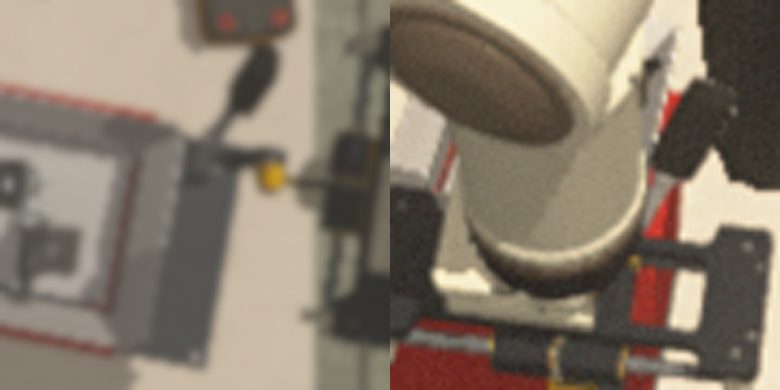

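Emit:
move_arm --series "-0.04 0 0.12 0 0 0 1; 0 0 0 0 0 0 1; 0 0 -0.5 0 0 0 1; 0 0 -1 0 0 0 1; 0 0 -1 0 0 0 1"

```text
time: 26.9
eef_pos: [0.5414, -0.3423, 0.2171]
tcp_rot: [-0.117, 0.753, 0.633, 0.132]
wrist_force: [0.3, -0.1, 0.7]
gripper_width: 0.005
gripper_force: 0.0
```

Emit:
move_arm --series "0 0 -1 0 0 0 1; 0 0 -1 0 0 0 1; 0 0 -1 0 0 0 1; 0 0 -1 0 0 0 1; 0 0 -1 0 0 0 1"

```text
time: 27.52
eef_pos: [0.535, -0.3854, 0.3345]
tcp_rot: [-0.117, 0.754, 0.633, 0.132]
wrist_force: [0.1, -0.2, -0.3]
gripper_width: 0.006
gripper_force: 0.0
```

Emit:
move_arm --series "0 0 0 0 -0.22 0 0; 0 0 0 0 -0.22 0 0; 0 0 0 0 0 0.23 0; 0 0 0 0 0 0.23 0; 0 0 0 0 0 0.23 0"

```text
time: 28.15
eef_pos: [0.5351, -0.3848, 0.334]
tcp_rot: [-0.006, 0.911, 0.413, -0.002]
wrist_force: [0.6, -0.4, 0.2]
gripper_width: 0.497
gripper_force: 0.0
```

Emit:
move_arm --series "0 0 0 0 0 0.23 0; 0 0 0 0 0 0.23 0; 0 0 0 0 0 0.23 0; 0 0 0 0 0 0.23 0; 0 0 0 0 0 0.23 0"

```text
time: 28.78
eef_pos: [0.5351, -0.3849, 0.3338]
tcp_rot: [-0.005, 1.0, -0.026, -0.004]
wrist_force: [0.2, -0.9, -0.7]
gripper_width: 0.991
gripper_force: 0.0
```

```bash
python3 - <<'E'
from h import *
T=snapshot("top");S=snapshot("side");pickle.dump((T,S),open("n.pkl","wb"))
for n,I,r in(("top",T,(330,180,400,230)),("side",S,(220,220,280,290))):
    h=cv2.cvtColor(I["image"],cv2.COLOR_RGB2HSV);m=np.zeros(h.shape[:2],bool);m[r[1]:r[3],r[0]:r[2]]=1
    for b in blob((h[...,0]>18)&(h[...,0]<32)&(h[...,1]>150)&(h[...,2]>100)&m,2):print(n,b[:3])
print("expected tip",proj(T,bx(.052,-.135,.231)),proj(S,bx(.052,-.135,.231)))
go([.606,-.261,.35],toolR(-10.3));go([.606,-.261,.253],toolR(-10.3))
E
```

```text
top (21, [370, 203, 6, 5], [372.2, 205.3])
top (12, [379, 205, 4, 5], [380.4, 207.2])
side (188, [237, 257, 11, 33], [243.1, 275.2])
side (1, [246, 220, 1, 1], [246.0, 220.0])
expected tip [373.37334978 203.99373237] [244.48615968 248.84423973]
 t 28.88 pos [ 0.5352 -0.3849  0.334 ] shift [ 2.59 -5.09 -0.62] turn [-0.01   0.011  0.169] w 1.001 F [-0.4  0.5 -0.6] q [ 0.84  0.44 -0.37  1.38  0.15  1.36 -1.15]
 t 28.88 pos [ 0.5352 -0.3849  0.334 ] shift [ 2.62 -5.06  3.26] turn [-0.01   0.011  0.169] w 1.001 F [-0.4  0.5 -0.6] q [ 0.84  0.44 -0.37  1.38  0.15  1.36 -1.15]
```

Emit:
move_arm --series "0 0 -0.3 0 0 0.17 0; 0.5 -1 -0.3 0 0 0 0; 0.5 -1 0 0 0 0 0; 0.5 -1 0 0 0 0 0; 0.5 -1 0 0 0 0 0"

```text
time: 29.5
eef_pos: [0.6029, -0.2949, 0.3496]
tcp_rot: [-0.004, 0.996, -0.087, -0.004]
wrist_force: [1.7, -0.1, 0.4]
gripper_width: 1.002
gripper_force: 0.0
```

Emit:
move_arm --series "0.5 -1 0 0 0 0 0; 0 0 0 0 0 0 0; 0 0 0 0 0 0 0"

```text
time: 29.88
eef_pos: [0.6188, -0.2742, 0.3498]
tcp_rot: [-0.004, 0.996, -0.089, -0.004]
wrist_force: [0.2, -0.6, -0.5]
gripper_width: 0.999
gripper_force: 0.0
```

```bash
python3 - <<'E'
from h import *
go([.606,-.261,.253],toolR(-10.3))
E
```

```text
t 29.88 pos [ 0.6188 -0.2742  0.3498] shift [-0.57 -0.4   3.88] turn [-0.009  0.011  0.002] w 0.999 F [ 0.2 -0.6 -0.5] q [ 0.63  0.47 -0.38  1.31  0.17  1.41 -1.49]
```

Emit:
move_arm --series "-0.57 -0.4 0.5 0 0 0 0; 0 0 1 0 0 0 0; 0 0 1 0 0 0 0; 0 0 0.9 0 0 0 0; 0 0 0.4 0 0 0 0"

```text
time: 30.5
eef_pos: [0.6049, -0.2616, 0.2537]
tcp_rot: [-0.004, 0.996, -0.09, -0.005]
wrist_force: [0.8, -0.6, -0.2]
gripper_width: 0.998
gripper_force: 0.0
```

Emit:
move_arm --series "0 0 0 0 0 0 1; 0 0 0 0 0 0 1; 0 0 0 0 0 0 1; 0 0 0 0 0 0 1; 0 0 0 0 0 0 1"

```text
time: 31.12
eef_pos: [0.6069, -0.2598, 0.2556]
tcp_rot: [-0.004, 0.996, -0.089, -0.003]
wrist_force: [-0.5, -0.4, 0.8]
gripper_width: 0.502
gripper_force: 0.0
```

Emit:
move_arm --series "0 0 0 0 0 0 1; 0 0 0 0 0 0 1; 0 0 0 0 0 0 1; 0 0 0 0 0 0 1; 0 0 0 0 0 0 1"

```text
time: 31.75
eef_pos: [0.6066, -0.2606, 0.2553]
tcp_rot: [-0.004, 0.996, -0.089, -0.003]
wrist_force: [0.6, -1.5, -0.4]
gripper_width: 0.198
gripper_force: 30.0
```

```bash
python3 - <<'E'
from h import *
P,Q,s=cur()
for a in np.arange(.1,1.06,.1):
    t=.35-a; go(bx(.052+.140*np.sin(t),-.105,.137+.140*np.cos(t)-.016),toolR(-10.3),f"{a:.1f}")
E
```

```text
0.1 t 31.75 pos [ 0.6066 -0.2606  0.2553] shift [-0.61  0.04 -0.05] turn [-0.009  0.009  0.001] w 0.198 F [ 0.6 -1.5 -0.4] q [ 0.63  0.49 -0.38  1.48  0.18  1.21 -1.52]
0.2 t 31.75 pos [ 0.6066 -0.2606  0.2553] shift [-1.16  0.04 -0.16] turn [-0.009  0.009  0.001] w 0.198 F [ 0.6 -1.5 -0.4] q [ 0.63  0.49 -0.38  1.48  0.18  1.21 -1.52]
0.3 t 31.75 pos [ 0.6066 -0.2606  0.2553] shift [-1.71  0.04 -0.21] turn [-0.009  0.009  0.001] w 0.198 F [ 0.6 -1.5 -0.4] q [ 0.63  0.49 -0.38  1.48  0.18  1.21 -1.52]
0.4 t 31.75 pos [ 0.6066 -0.2606  0.2553] shift [-2.27  0.04 -0.21] turn [-0.009  0.009  0.001] w 0.198 F [ 0.6 -1.5 -0.4] q [ 0.63  0.49 -0.38  1.48  0.18  1.21 -1.52]
0.5 t 31.75 pos [ 0.6066 -0.2606  0.2553] shift [-2.83  0.04 -0.15] turn [-0.009  0.009  0.001] w 0.198 F [ 0.6 -1.5 -0.4] q [ 0.63  0.49 -0.38  1.48  0.18  1.21 -1.52]
0.6 t 31.75 pos [ 0.6066 -0.2606  0.2553] shift [-3.38  0.04 -0.03] turn [-0.009  0.009  0.001] w 0.198 F [ 0.6 -1.5 -0.4] q [ 0.63  0.49 -0.38  1.48  0.18  1.21 -1.52]
0.7 t 31.75 pos [ 0.6066 -0.2606  0.2553] shift [-3.91  0.04  0.14] turn [-0.009  0.009  0.001] w 0.198 F [ 0.6 -1.5 -0.4] q [ 0.63  0.49 -0.38  1.48  0.18  1.21 -1.52]
0.8 t 31.75 pos [ 0.6066 -0.2606  0.2553] shift [-4.43  0.04  0.36] turn [-0.009  0.009  0.001] w 0.198 F [ 0.6 -1.5 -0.4] q [ 0.63  0.49 -0.38  1.48  0.18  1.21 -1.52]
0.9 t 31.75 pos [ 0.6066 -0.2606  0.2553] shift [-4.92  0.04  0.63] turn [-0.009  0.009  0.001] w 0.198 F [ 0.6 -1.5 -0.4] q [ 0.63  0.49 -0.38  1.48  0.18  1.21 -1.52]
1.0 t 31.75 pos [ 0.6066 -0.2606  0.2553] shift [-5.38  0.04  0.95] turn [-0.009  0.009  0.001] w 0.198 F [ 0.6 -1.5 -0.4] q [ 0.63  0.49 -0.38  1.48  0.18  1.21 -1.52]
```

Emit:
move_arm --series "-0.5 0 -0.1 0 0 0 1; -0.55 0 -0.1 0 0 0 1; -0.55 0 -0.03 0 0 0 1; 0 0 0 0 0 0 1; 0 0 0 0 0 0 1"

```text
time: 32.38
eef_pos: [0.5703, -0.2539, 0.2632]
tcp_rot: [-0.003, 0.996, -0.089, 0.001]
wrist_force: [6.3, -3.1, -0.2]
gripper_width: 0.194
gripper_force: 30.0
```

Emit:
move_arm --series "-0.56 0 0 0 0 0 1; -0.56 0 0.06 0 0 0 1; -0.56 0 0.12 0 0 0 1; -0.54 0 0.17 0 0 0 1; -0.52 0 0.22 0 0 0 1"

```text
time: 33.0
eef_pos: [0.5062, -0.2423, 0.2537]
tcp_rot: [-0.002, 0.996, -0.089, 0.005]
wrist_force: [5.1, -2.2, 19.6]
gripper_width: 0.196
gripper_force: 30.0
```

Emit:
move_arm --series "-0.5 0 0.27 0 0 0 1; -0.47 0 0.31 0 0 0 1; 0 0 0 0 0 0 1; 0 0 0 0 0 0 1"

```text
time: 33.5
eef_pos: [0.4793, -0.2374, 0.2388]
tcp_rot: [-0.002, 0.996, -0.09, 0.001]
wrist_force: [-4.4, 0.6, 24.2]
gripper_width: 0.193
gripper_force: 30.0
```

```bash
python3 - <<'E'
from h import *
P,Q,s=cur();g=P+Q.apply([0,0,-.016]);b=Ro.from_euler("z",-BY,degrees=True).apply(g-O);print("grip in box",b.round(4),"angle",.35-np.arctan2(b[0]-.052,b[2]-.137))
t=-.65;go(bx(.052+.140*np.sin(t),-.105,.137+.140*np.cos(t)-.016),toolR(-10.3))
E
```

```text
grip in box [-0.0276 -0.104   0.2548] angle 0.9444444686029831
 t 33.5 pos [ 0.4793 -0.2374  0.2388] shift [-0.21  0.04  0.25] turn [-0.006 -0.002  0.   ] w 0.193 F [-4.4  0.6 24.2] q [ 0.75  0.27 -0.4   1.83  0.12  1.06 -1.44]
```

Emit:
move_arm --series "-0.2 0 0 0 0 0 1; -0.2 0 0 0 0 0 1; -0.1 0 0.05 0 0 0 1; 0 0 0 0 0 0 1; 0 0 0 0 0 0 1"

```text
time: 34.12
eef_pos: [0.4709, -0.2356, 0.2344]
tcp_rot: [-0.003, 0.996, -0.089, 0.005]
wrist_force: [18.5, -7.4, -9.0]
gripper_width: 0.195
gripper_force: 29.9
```

```bash
python3 - <<'E'
from h import *
P,Q,s=cur();g=P+Q.apply([0,0,-.016]);b=Ro.from_euler("z",-BY,degrees=True).apply(g-O);print("grip in box",b.round(4),"angle",.35-np.arctan2(b[0]-.052,b[2]-.137),s["wrist_force"],s["gripper_force"])
T=snapshot("top");S=snapshot("side")
c=np.vstack([cv2.resize(T["image"][165:255,160:360],(800,360),interpolation=cv2.INTER_CUBIC),cv2.resize(S["image"][170:310,160:360],(800,560),interpolation=cv2.INTER_CUBIC)[:240]])
c=np.hstack([np.vstack([cv2.resize(T["image"][165:255,160:360],(400,180),interpolation=cv2.INTER_CUBIC),cv2.resize(T["image"][170:250,270:370],(400,320),interpolation=cv2.INTER_CUBIC)]),cv2.resize(S["image"][165:315,180:300],(400,500),interpolation=cv2.INTER_CUBIC)])
cv2.imwrite("pics/c8.png",c[:,:,::-1])
E
```

```text
grip in box [-0.0363 -0.1038  0.2504] angle 1.0115790207774702 [18.45423716 -7.3632606  -8.95353064] 29.933754801750183
```

View pics/c8.png

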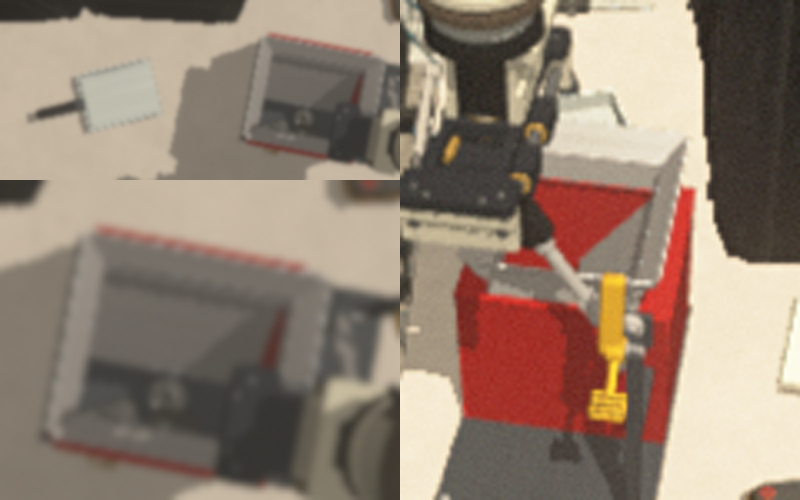

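Emit:
move_arm --series "0 0 0 0 0 0 1; 0 0 0 0 0 0 1; 0 0 0 0 0 0 1; 0 0 0 0 0 0 1; 0 0 0 0 0 0 1"

```text
time: 34.85
eef_pos: [0.4709, -0.2355, 0.2343]
tcp_rot: [-0.003, 0.996, -0.089, 0.005]
wrist_force: [17.1, -6.8, -8.4]
gripper_width: 0.192
gripper_force: 29.9
```

```bash
python3 -c "
from rig import job_done
print(job_done())"
```

```text
the job is handed in; nothing more can be done
None
```

I handed the job in at about 35 s: parts tipped in, empty tray set down flat, catch flipped and the lever held at its stop. I had no verdict back; in the last picture the flap was clear and one bearing showed below it, but I couldn't see the other three parts, and the gripper pressed the tower at about 14 N (limit 40 N) on the way to the hopper.

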